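Take a photometer reading: shield the sample cell and press the read key

ROBOT

A 7-joint arm with a two-finger parallel gripper is mounted at the origin on the work surface. World frame = base frame: x ahead of the robot, y to its left, z up, the work surface at z = 0. Lengths are in mm, angles in rad, forces in N, time in s.
With the tool pointing down it reaches from about 400 to 900 mm from the base axis. Payload 5.5 kg.
Tool frame: the origin (TCP) lies midway between the tips of the shut fingers; the grasp point (between the pads) lies 19 mm behind it; z points along the fingers, y is the line along which they close (so a half turn about z gives the same grasp; the last joint's range is limited). The gripper opens to 92 mm and grips with 3 to 60 N. Pads are 19 mm wide; open, the fingers measure 130 mm over their backs; the gripper's body (75 mm by 190 mm) begins 47 mm behind the grasp point.
Start: joints at [1.383, 0.501, -0.427, 1.55, 0.221, 1.138, -0.21], TCP at [283.229, -585.049, 192.429] pointing down, gripper open.
Joint ranges: [-2.88, 2.88], [-0.31, 2.03], [-1.54, 1.56], [0.2, 2.42], [-1.41, 4.55], [0.19, 2.02], [-2.57, 2.57]. Speed limits (rad/s): [2.57, 2.57, 3.14, 3.14, 3.14, 3.14, 3.14].

INTERFACE

Orientations are given as a rotation vector (axis times angle).
In Python, from rig import arm gives the robot as it stands.
- The arm moves only by the tool play_rows, never from a script. Its argument "series" is a list of rows, each an object with "angular": the turn, a rotation vector about the world's x, y, z in units of 45 degrees (1.0 is 45 degrees), a list of three; "xyz": the shift along the world's x, y, z in units of 0.06 m (1.0 is 0.06 m), a list of three; "gripper": the finger opening in mm, from 0 to 91.8. A call has exactly 8 rows; each row shifts and turns the commanded pose from where the row before left it; what a row does not reach is not made up. A row lasts 1/8 s, in which the tool goes at most 62.5 mm and 10.7 degrees, less where a joint would pass 70% of its speed; a pose out of reach is approached as far as the arm can. A call with a number of a shift or a turn outside -1 to 1 is refused whole. A call with a gripper value outside its range is refused whole. The fingers move at their own pace and stop on an object; "newtons" is the grip in N (left out, the last holds). Time passes only in rows, so rows that do not move let the fingers close, or fill a call up. It gives the time, the measured TCP pose, the force, the opening and the grip force at its end, in the units of the state.
- arm.sense(): the state, without advancing time (a new reading comes with each control period).
- arm.snapshot(name): name is "scene" or "top" or "wrist"; returns a dict with "pixels" (480x640x3 uint8, blue, green, red), "depth" (480x640 float32, mm along the optical axis (not along the pixel's ray), 0 where there is no reading), "fx", "fy", "cx", "cy" (pixels), "dist" ([k1, k2, p1, p2, k3] as OpenCV has them; the pictures are not rectified), "world_from_camera" (4x4, takes a point from camera to world coordinates). Camera axes: x right, y down, z forward; pixel columns grow to the right and rows downward; lengths in mm; the calibration is good to about 2 mm. A picture is of the moment at which its call begins.
- arm.close_job(): hands the job in; it is judged then, once.
The state is a dict: "clock": time; "joints": joint angles; "joint_velocities": joint speeds; "effort": joint torques, N m; "ee_pos": TCP position; "tcp_rot": TCP orientation; "force": force on the tool from outside, world axes, zero at the start; "wrist_torque": the same for the moment, N m; "finger_gap": finger opening in mm; "finger_force": force on a finger pad.
Only numpy, scipy, OpenCV 4.12 (cv2) and the standard library are available. Lean on these libraries where they do the work, as an engineer would, in place of code of your own. Each camera call takes 0.05 s, during which the arm holds its last target. There are 200 camera calls.

TASK

Take a reading of the water sample: on the photometer, slide the black light shield along its track, all the way to the stop, over the well in which the capped sample cell stands (not over the empty well), and only then push the big round read key right down and let it come up again. Leave the cell in its well and the jar, cap and tube beside the instrument where they are.

Things in the scene. Friction and masses are not known exactly. Their poses are not given: they have to be found in the camera images.
- photometer: Grey bench photometer, 150 (x) x 240 (y) x 66 mm high, fixed. Origin: centre of its underside, on the table; x from its console (robot side) to its back, y along its length, z up. Flat deck 66 mm up. On the console (x -75 to -10 mm): a flat display at the +y end, four small flat dead keys, and the round read key near the -y end.
- well_pos (a point): Mouth centre (66 mm up) of the well at x = 25, y = +55 mm of the photometer. Both wells are round, 31 mm bore, floor 14 mm above the table. One holds the capped cell; the other is empty but for a thin dark rubber pad on its floor.
- well_neg (a point): Mouth centre of the other, equal well at x = 25, y = -55 mm of the photometer. The shield's track runs along y over both wells, between two black rails (at x = -9 and 59 mm, 6 mm wide, tops 75 mm above the table) and two end-stop bars (at y = 94.5 and -94.5 mm, 8 mm thick, tops 73 mm up).
- rib_top (a point): Middle of the top of the shield's finger rib. The shield is a black plate 56 (x) x 70 (y) x 5 mm, its top 72 mm above the table; an upright bare metal rib 44 mm long (x), 8 mm thick (y) and 14 mm tall stands across its middle, top 86 mm above the table. The rib can be pushed along y from either side or pinched.
- shield (a joint): Position of the shield along the photometer's y axis, m: 0 in mid-track (rib at y = 0 of the photometer), +0.055 at the stop, exactly over the +y well, -0.055 at the other stop, over the -y well. Starts within 0.015 of mid-track. It slides against about 1.5 N of friction and stays where it is left.
- read_key (a joint): Travel of the round read key, m: 0 up, 0.006 fully pressed; sprung, 4 N when fully down, comes up by itself. It counts as pressed beyond 0.004.
- read_key_top (a point): Middle of the top face of the read key (24 mm across, the biggest round key), when up 88 mm above the table, inside a round bezel 40 mm across, 78 mm up; at x = -42, y = -75 mm of the photometer. It is pressed straight down.
- cell: Glass sample cell, 25 mm across and 46 mm tall with a white screw cap, standing loosely in one of the two wells, its cap top 60 mm above the table, 6 mm below the deck, so that the shield passes over it. Origin: centre of its underside.
- jar_near: White plastic sample jar, 54 mm across, 80 mm tall, standing beside the instrument's +y end. Origin: centre of its underside. To be left alone.
- tube: Clear tube 18 mm across, 125 mm long with a square red cap, lying beside the instrument's -y end. Origin: under the tube's middle; x along it. To be left alone.
- jar_cap: White loose jar cap, 42 mm across, 14 mm tall, lying on the table behind the instrument. Origin: centre of its underside. To be left alone.

How it is judged:
By the outcome, as a careful person would: the job done as asked, in the order asked, and still so for the second after the job is handed in, with the robot touching nothing.
It also fails if it takes over 34 s, if anything falls off the work surface, if the arm or the gripper's body presses on something with over 40 N, if the wrist force passes 120 N, or if a joint passes its speed limit or range.

## Working session

There is one attempt and no reset: what is moved stays moved. The work goes in short steps, Python scripts to look and compute and a tool call to move; the robot and the scene stay as the last step left them, time stands still between calls to the robot, and variables do not carry over. Pictures are saved under pics/ and viewed, at most 10 in all, crops included, and the job is handed in when it is done.

Besides the shell and the picture viewer there is one more tool, called after "Call:" as name(argument=value, ...) on one line, values as JSON. play_rows: Moves the arm, as the interface text tells. Its arguments: {"type":"object","properties":{"series":{"type":"array","items":{"type":"object","properties":{"angular":{"type":"array","items":{"type":"number","minimum":-1,"maximum":1}},"xyz":{"type":"array","items":{"type":"number","minimum":-1,"maximum":1}},"gripper":{"type":"number"}}}},"newtons":{"type":"number"}},"required":["series"]}

```bash
mkdir -p pics; cat > h.py <<'E'
import numpy as np, cv2
from rig import arm
def snap(n,f):
    s=arm.snapshot(n); cv2.imwrite(f'pics/{f}.png',s['pixels']); np.savez(f'pics/{f}.npz',**s); return s
def ray(s,u,v):
    K=np.array([[s['fx'],0,s['cx']],[0,s['fy'],s['cy']],[0,0,1.]])
    p=cv2.undistortPoints(np.array([[[u,v]]],float),K,np.array(s['dist'],float))[0,0]
    T=np.array(s['world_from_camera']); return T[:3,3],T[:3,:3]@np.r_[p,1]
def atz(s,u,v,z):
    o,d=ray(s,u,v); return o+d*(z-o[2])/d[2]
def dep(s,u,v):
    o,d=ray(s,u,v); return o+d*float(s['depth'][int(v),int(u)])
def tri(s1,p1,s2,p2):
    o1,d1=ray(s1,*p1);o2,d2=ray(s2,*p2)
    k=np.linalg.lstsq(np.c_[d1,-d2],o2-o1,rcond=None)[0]
    a=o1+k[0]*d1;b=o2+k[1]*d2; return (a+b)/2,np.linalg.norm(a-b)
E
python3 - <<'E'
from h import *
for n in('scene','top'):
    s=snap(n,n); print(n,np.round(s['world_from_camera'],2).tolist(),s['fx'])
print({k:np.round(v,3).tolist() for k,v in arm.sense().items()})
E
```

```text
scene [[0.24, 0.78, -0.58, 1067.35], [0.97, -0.19, 0.14, -78.84], [-0.0, -0.6, -0.8, 779.24], [0.0, 0.0, 0.0, 1.0]] 539.8151127105142
top [[0.02, -0.99, 0.11, 507.1], [-1.0, -0.03, -0.04, 68.51], [0.04, -0.11, -0.99, 801.06], [0.0, 0.0, 0.0, 1.0]] 469.7599550525317
{'clock': 0.1, 'joints': [1.383, 0.502, -0.427, 1.551, 0.221, 1.138, -0.21], 'joint_velocities': [0.001, -0.002, 0.002, -0.001, -0.0, 0.002, 0.0], 'effort': [-0.011, -56.787, -5.838, -27.992, -0.069, 0.024, -0.0], 'ee_pos': [282.859, -584.455, 191.454], 'tcp_rot': [-3.06, -0.702, 0.001], 'force': [0.066, -0.372, 0.782], 'wrist_torque': [-0.007, 0.024, -0.011], 'finger_force': 0.0, 'finger_gap': 92.147}
```

View pics/scene.png

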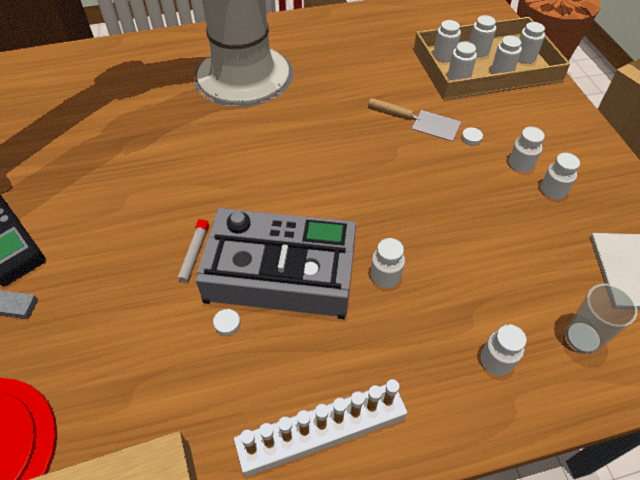

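View pics/top.png

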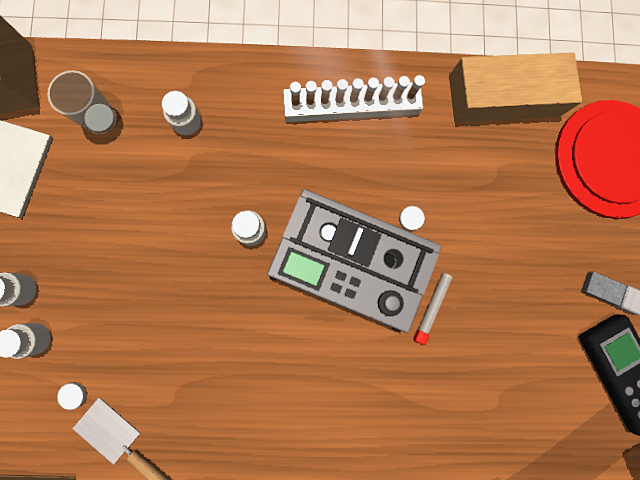

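The scene view shows the white cell cap at (311,268), the rib at (283,258), the empty dark well at (242,258) and the read key at (238,220). In the top view they are at cap (328,232), rib (355,241), empty well (393,259) and key (391,302). The cell is therefore in the +y (display side) well. I'll zoom in for precise pixels.

```bash
python3 - <<'E'
import cv2,numpy as np
a=cv2.imread('pics/scene.png')[200:320,195:365]; b=cv2.imread('pics/top.png')[180:340,260:450]
cv2.imwrite('pics/c1.png',cv2.resize(a,None,fx=4.5,fy=4.5,interpolation=cv2.INTER_CUBIC))
cv2.imwrite('pics/c2.png',cv2.resize(b,None,fx=3.7,fy=3.7,interpolation=cv2.INTER_CUBIC))
E
```

```text
(no output)
```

View pics/c1.png

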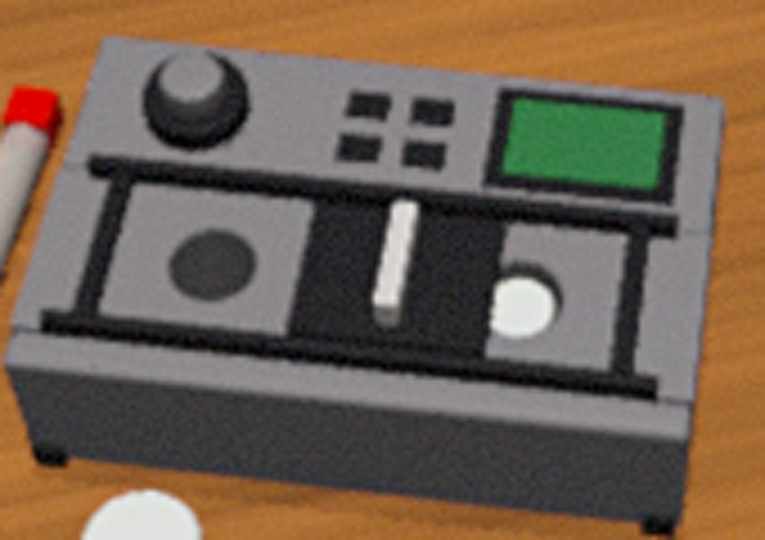

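View pics/c2.png

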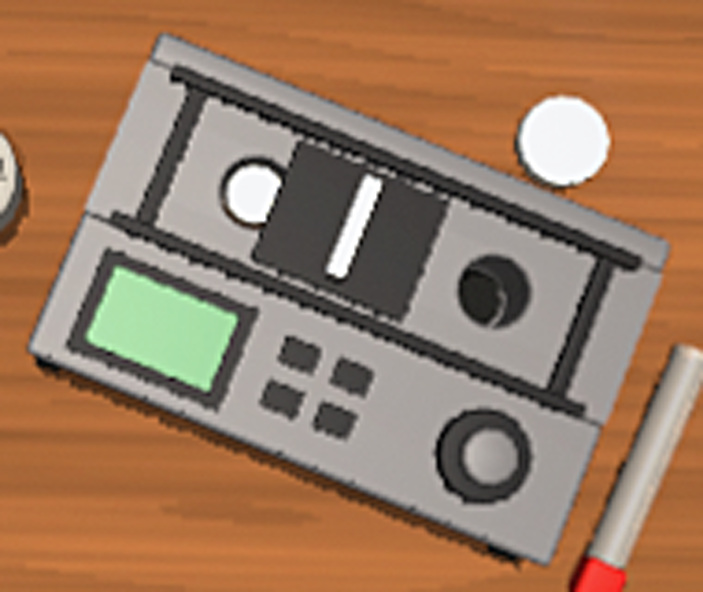

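Crop c1 shows the rib top centre at (395,250), the key at (193,76), and console rail ends at (93,165) and (676,225). Crop c2 shows the rib at (355,227), the key at (490,458), and rail ends at (582,408) and (115,220). The cell's white cap is visible in the display-side (+y) well and is partly covered already.

```bash
cat > m.py <<'E'
from h import *
S=np.load('pics/scene.npz');T=np.load('pics/top.npz')
c=lambda p,f,o:((p[0]+.5)/f-.5+o[0],(p[1]+.5)/f-.5+o[1])
P={'rib':((395,250),(355,227)),'key':((193,76),(490,458)),'railC-':((93,165),(582,408)),'railC+':((676,225),(115,220)),'railB-':((45,320),(640,262)),'railB+':((655,387),(173,73))}
W={}
for k,(a,b) in P.items():
    W[k],e=tri(S,c(a,4.5,(195,200)),T,c(b,3.7,(260,180))); print(k,W[k].round(1),round(e,1))
a=[np.arctan2(*(W[f'rail{x}+']-W[f'rail{x}-'])[[1,0]])-np.pi/2 for x in'CB']; print('yaw',np.degrees(a))
y=np.mean(a); R=np.array([[np.cos(y),-np.sin(y)],[np.sin(y),np.cos(y)]])
mid=np.mean([W[k][:2] for k in W if 'rail' in k],0); o=mid-R@[25,0]
print('origin',o,[len_ for len_ in [np.linalg.norm(W['railC+']-W['railC-'])]])
for k in('rib','key'): print(k,'local',R.T@(W[k][:2]-o))
for n,l in dict(key=(-42,-75),stop=(25,55)).items(): print(n,o+R@l)
print('ydir',R[:,1])
E
python3 m.py
```

```text
rib [587.3 -20.1  86. ] 0.9
key [493.4 -77.1  85.9] 1.8
railC- [ 514.9 -118.7   72.7] 1.9
railC+ [589.4  80.4  69.8] 2.2
railB- [ 577.5 -143.7   72.1] 2.1
railB+ [653.1  56.5  69.6] 0.0
yaw [-20.50665879 -20.67523279]
origin [560.31441859 -22.57440187] [np.float64(212.6033866174895)]
rib local [24.44884782 11.78760724]
key local [-43.49095173 -74.5342173 ]
key [494.62055419 -78.01189983]
stop [603.06045143  20.11958689]
ydir [0.35169372 0.93611512]
```

Every measured height agrees with the text: rib 86, key 86–88, rails ~72. The yaw is −20.6° and the shield is at about +12 mm. I'll close the fingers and approach the −y side of the rib.

Call:
play_rows(series=[{"xyz": [0.41,0.75,0],"angular": [0,0,0.121],"gripper": 0},{"xyz": [0.41,0.75,0],"angular": [0,0,0.121],"gripper": 0},{"xyz": [0.41,0.75,0],"angular": [0,0,0.121],"gripper": 0},{"xyz": [0.41,0.75,0],"angular": [0,0,0.121],"gripper": 0},{"xyz": [0.41,0.75,0],"angular": [0,0,0.121],"gripper": 0},{"xyz": [0.41,0.75,0],"angular": [0,0,0.121],"gripper": 0},{"xyz": [0.41,0.75,0],"angular": [0,0,0.121],"gripper": 0},{"xyz": [0.41,0.75,0],"angular": [0,0,0.121],"gripper": 0}], newtons=20)

```text
clock: 1.1
ee_pos: [480.3, -223.6, 192.2]
tcp_rot: [-2.58, -1.792, 0.0]
force: [-0.3, -0.1, -0.1]
finger_gap: 16.2
finger_force: 0.0
```

Call:
play_rows(series=[{"xyz": [0.328,0.597,-0.2],"angular": [0,0,0],"gripper": 0},{"xyz": [0.328,0.597,-0.2],"angular": [0,0,0],"gripper": 0},{"xyz": [0.328,0.597,-0.2],"angular": [0,0,0],"gripper": 0},{"xyz": [0.328,0.597,-0.2],"angular": [0,0,0],"gripper": 0},{"xyz": [0.328,0.597,-0.2],"angular": [0,0,0],"gripper": 0},{"xyz": [0,0,0],"angular": [0,0,0],"gripper": 0},{"xyz": [0,0,0],"angular": [0,0,0],"gripper": 0},{"xyz": [0,0,0],"angular": [0,0,0],"gripper": 0}])

```text
clock: 2.1
ee_pos: [578.1, -47.8, 132.5]
tcp_rot: [2.584, 1.785, -0.001]
force: [-0.6, -0.4, -0.1]
finger_gap: 0.2
finger_force: 0.0
```

```bash
python3 - <<'E'
from h import *
s=snap('wrist','w1'); t=snap('top','t1'); sc=snap('scene','s1')
a=cv2.resize(t['pixels'][150:350,240:460],(400,364)); b=cv2.resize(s['pixels'],(400,300)); 
cv2.imwrite('pics/j1.png',np.hstack([np.vstack([b,np.zeros((64,400,3),np.uint8)]),a]))
print(np.round(arm.sense()['ee_pos'],1))
E
```

```text
[578.3 -47.4 132.7]
```

View pics/j1.png

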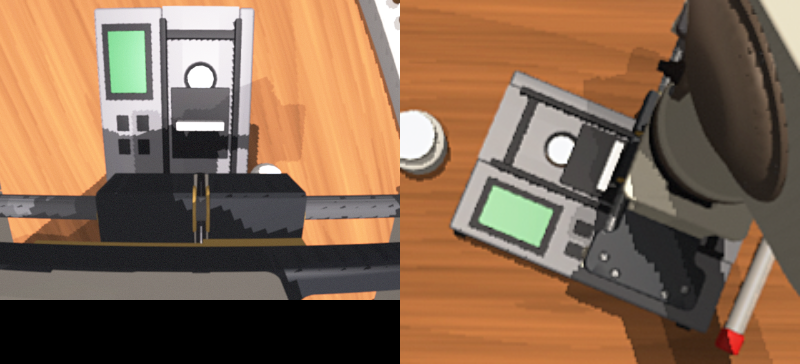

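Left is the wrist view: the rib at (200,126) is square to the shut fingers and centred on them. The cell cap at (200,77) is just past the plate. Now I'll descend and start pushing.

Call:
play_rows(series=[{"xyz": [0,0,-0.3],"angular": [0,0,0],"gripper": 0},{"xyz": [0,0,-0.3],"angular": [0,0,0],"gripper": 0},{"xyz": [0,0,-0.29],"angular": [0,0,0],"gripper": 0},{"xyz": [0,0,0],"angular": [0,0,0],"gripper": 0},{"xyz": [0.03,0.08,0],"angular": [0,0,0],"gripper": 0},{"xyz": [0.03,0.08,0],"angular": [0,0,0],"gripper": 0},{"xyz": [0.03,0.08,0],"angular": [0,0,0],"gripper": 0},{"xyz": [0.03,0.08,0],"angular": [0,0,0],"gripper": 0}])

```text
clock: 3.25
ee_pos: [586.1, -26.3, 79.4]
tcp_rot: [2.582, 1.788, 0.001]
force: [0.8, -0.7, -0.7]
finger_gap: 0.3
finger_force: 0.0
```

Call:
play_rows(series=[{"xyz": [0.022,0.0585,0],"angular": [0,0,0],"gripper": 0},{"xyz": [0.022,0.0585,0],"angular": [0,0,0],"gripper": 0},{"xyz": [0.022,0.0585,0],"angular": [0,0,0],"gripper": 0},{"xyz": [0.022,0.0585,0],"angular": [0,0,0],"gripper": 0},{"xyz": [0.022,0.0585,0],"angular": [0,0,0],"gripper": 0},{"xyz": [0.022,0.0585,0],"angular": [0,0,0],"gripper": 0},{"xyz": [0.022,0.0585,0],"angular": [0,0,0],"gripper": 0},{"xyz": [0.022,0.0585,0],"angular": [0,0,0],"gripper": 0}])

```text
clock: 4.25
ee_pos: [596.2, 1.6, 79.0]
tcp_rot: [-2.583, -1.788, 0.0]
force: [-0.3, 0.2, -1.2]
finger_gap: 0.3
finger_force: 0.0
```

Call:
play_rows(series=[{"xyz": [0.006,0.0156,0],"angular": [0,0,0],"gripper": 0},{"xyz": [0.006,0.0156,0],"angular": [0,0,0],"gripper": 0},{"xyz": [0.006,0.0156,0],"angular": [0,0,0],"gripper": 0},{"xyz": [0.006,0.0156,0],"angular": [0,0,0],"gripper": 0},{"xyz": [0.006,0.0156,0],"angular": [0,0,0],"gripper": 0},{"xyz": [0.006,0.0156,0],"angular": [0,0,0],"gripper": 0},{"xyz": [0.006,0.0156,0],"angular": [0,0,0],"gripper": 0},{"xyz": [0.006,0.0156,0],"angular": [0,0,0],"gripper": 0}])

```text
clock: 5.25
ee_pos: [599.1, 8.9, 79.0]
tcp_rot: [-2.583, -1.788, 0.0]
force: [-0.1, -0.5, -0.3]
finger_gap: 0.5
finger_force: 0.0
```

```bash
python3 - <<'E'
from h import *
s=snap('wrist','w2'); t=snap('top','t2')
a=cv2.resize(t['pixels'][150:350,240:460],(400,364)); b=cv2.resize(s['pixels'],(400,300)); 
cv2.imwrite('pics/j2.png',np.hstack([np.vstack([b,np.zeros((64,400,3),np.uint8)]),a]))
for i in range(3): z=arm.sense();print(np.round(z['ee_pos'],1),np.round(z['force'],1))
E
```

```text
[599.1   9.   79. ] [ 0.8  0.8 -0.1]
[599.1   9.   79. ] [ 0.8  0.8 -0.1]
[599.1   9.   79. ] [ 0.8  0.8 -0.1]
```

View pics/j2.png

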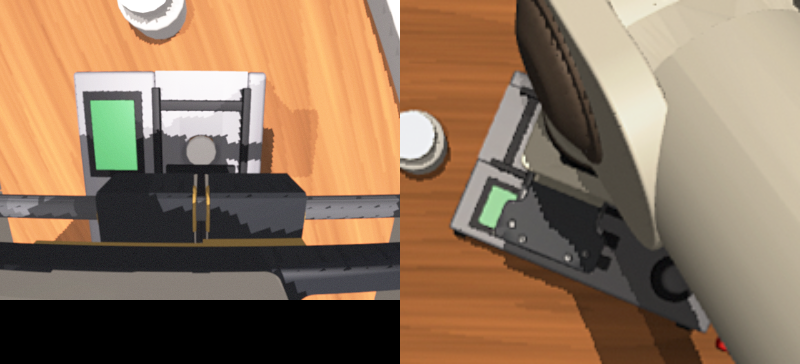

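The right view is occluded by the arm. In the left wrist view the cell cap is at (201,150) and a black edge is at row ~165. I'll use depth to see where the plate stands.

```bash
python3 - <<'E'
from h import *
R=np.array([[.936,-(-.352)],[-.352,.936]]);o=np.array([560.3,-22.6])
for f in('w1','w2'):
    s=np.load(f'pics/{f}.npz'); print(f,s['world_from_camera'][:3,3].round())
    for v in range(110,290,8):
        w=dep(s,322,v); print(v,(R.T@(w[:2]-o)).round(1),w[2].round(1),s['pixels'][v,322],end=' | ')
    print()
E
```

```text
w1 [603.  15. 325.]
110 [27.3 64.7] 60.0 [255 255 255] | 118 [27.3 59.9] 62.2 [255 255 255] | 126 [27.2 55.2] 60.5 [255 255 255] | 134 [27.2 50.4] 60.8 [255 255 255] | 142 [27.2 45.8] 73.0 [108 106 110] | 150 [27.2 41.2] 72.9 [109 109 114] | 158 [27.2 36.5] 71.6 [112 107 113] | 166 [27.2 31.8] 72.2 [106 103 108] | 174 [27.2 27. ] 71.7 [104  99 104] | 182 [27.2 22.1] 71.3 [85 83 86] | 190 [27.2 17.3] 71.5 [86 85 88] | 198 [27.1 14.7] 86.9 [255 255 255] | 206 [27.1 10. ] 86.5 [255 255 255] | 214 [27.1  2.6] 71.8 [24 24 22] | 222 [27.1 -2.2] 72.6 [28 27 27] | 230 [27.1 -7. ] 73.6 [20 16 26] | 238 [ 27.1 -12.1] 73.6 [21 20 17] | 246 [ 27.1 -17.9] 71.2 [27 24 26] | 254 [ 27.1 -24.3] 67.0 [80 77 79] | 262 [ 27.1 -29.8] 66.5 [86 83 82] | 270 [ 27.1 -35.6] 65.2 [84 78 82] | 278 [ 27.1 -57.7] 18.0 [26 26 25] | 286 [ 27.1 -64.3] 17.9 [20 21 24] | 
w2 [624.  71. 272.]
110 [ 26.8 125.6] 0.8 [101 165 243] | 118 [ 26.7 118.1] 66.3 [251 250 251] | 126 [ 26.7 114.5] 65.8 [251 249 251] | 134 [ 26.7 110.7] 67.1 [250 249 251] | 142 [ 26.7 107. ] 65.0 [250 248 251] | 150 [ 26.7 103.2] 66.6 [249 247 250] | 158 [26.7 99.4] 65.5 [252 251 253] | 166 [26.7 96.1] 73.8 [115 110 113] | 174 [26.7 92.3] 72.9 [99 97 99] | 182 [26.7 87.9] 66.6 [247 245 247] | 190 [26.7 83.9] 66.0 [225 220 225] | 198 [26.7 80. ] 66.2 [222 217 223] | 206 [26.7 76.1] 66.9 [222 218 223] | 214 [26.7 72.1] 67.1 [207 201 209] | 222 [26.7 66.5] 59.1 [169 170 177] | 230 [26.7 62.3] 59.6 [168 171 178] | 238 [26.7 58. ] 59.2 [166 171 179] | 246 [26.7 53.8] 59.8 [163 168 174] | 254 [26.7 49.6] 60.4 [162 163 172] | 262 [26.7 45.5] 61.1 [142 144 148] | 270 [26.7 44.7] 72.4 [32 30 31] | 278 [26.7 40.4] 71.9 [30 30 24] | 286 [26.7 36.5] 72.9 [31 28 28] |
```

```bash
python3 - <<'E'
from h import *
R=np.array([[.936,.352],[-.352,.936]]);o=np.array([560.3,-22.6])
for f in('w1','w2'):
  s=np.load(f'pics/{f}.npz'); T=s['world_from_camera']; print(f,(R.T@(T[:2,3]-o)).round(),T[2,3].round(),'axis',T[:3,2].round(2))
  for u in (220,300,314,322,329,420):
    print(u)
    for v in range(270,400,12):
        w=dep(s,u,v); print(v,(R.T@(w[:2]-o)).round(),w[2].round(),end=' | ')
    print()
s=np.load('pics/w2.npz')['pixels'][240:400,220:420]
cv2.imwrite('pics/c3.png',cv2.resize(s,None,fx=3.7,fy=3.7,interpolation=cv2.INTER_CUBIC))
E
```

```text
w1 [27. 50.] 325.0 axis [-0.09 -0.23 -0.97]
220
270 [-39. -35.] 66.0 | 282 [ 5. 20.] 241.0 | 294 [ 7. 20.] 248.0 | 306 [27. 50.] 325.0 | 318 [ 9. 18.] 257.0 | 330 [ 8. 16.] 257.0 | 342 [ 8. 14.] 257.0 | 354 [ 8. 11.] 257.0 | 366 [8. 9.] 257.0 | 378 [7. 6.] 256.0 | 390 [8. 6.] 260.0 | 
300
270 [ 13. -35.] 66.0 | 282 [22. 20.] 241.0 | 294 [22. 20.] 249.0 | 306 [23. 19.] 253.0 | 318 [23. 18.] 256.0 | 330 [23. 16.] 257.0 | 342 [23. 14.] 256.0 | 354 [23. 12.] 257.0 | 366 [23.  9.] 256.0 | 378 [23.  6.] 257.0 | 390 [23.  6.] 259.0 | 
314
270 [ 22. -35.] 68.0 | 282 [24. -6.] 171.0 | 294 [24. -6.] 184.0 | 306 [24. -7.] 193.0 | 318 [25. 14.] 248.0 | 330 [25. 13.] 250.0 | 342 [25. 10.] 250.0 | 354 [ 24. -13.] 214.0 | 366 [ 24. -18.] 213.0 | 378 [ 24. -21.] 214.0 | 390 [25.  6.] 259.0 | 
322
270 [ 27. -36.] 65.0 | 282 [ 27. -61.] 17.0 | 294 [ 27. -70.] 19.0 | 306 [ 27. -70.] 44.0 | 318 [27. 14.] 248.0 | 330 [27. 13.] 250.0 | 342 [27. 10.] 250.0 | 354 [ 27. -92.] 74.0 | 366 [  27. -105.] 66.0 | 378 [  27. -115.] 66.0 | 390 [27.  5.] 259.0 | 
329
270 [ 32. -36.] 65.0 | 282 [30. -6.] 171.0 | 294 [
[... 1266 characters left out ...]
. 38.] 72.0 | 294 [27. 32.] 73.0 | 306 [27. 26.] 73.0 | 318 [26. 74.] 194.0 | 330 [26. 73.] 197.0 | 342 [26. 71.] 197.0 | 354 [27. -2.] 72.0 | 366 [27. -9.] 72.0 | 378 [ 27. -16.] 74.0 | 390 [26. 66.] 206.0 | 
329
270 [30. 44.] 72.0 | 282 [29. 55.] 118.0 | 294 [29. 55.] 130.0 | 306 [29. 54.] 139.0 | 318 [28. 75.] 194.0 | 330 [28. 73.] 197.0 | 342 [28. 71.] 198.0 | 354 [29. 46.] 158.0 | 366 [29. 43.] 159.0 | 378 [29. 39.] 159.0 | 390 [28. 66.] 206.0 | 
420
270 [94. 21.] -0.0 | 282 [47. 80.] 188.0 | 294 [46. 80.] 195.0 | 306 [44. 80.] 201.0 | 318 [44. 79.] 204.0 | 330 [44. 76.] 202.0 | 342 [44. 74.] 204.0 | 354 [44. 72.] 204.0 | 366 [45. 69.] 203.0 | 378 [45. 66.] 203.0 | 390 [44. 65.] 206.0 |
```

View pics/c3.png

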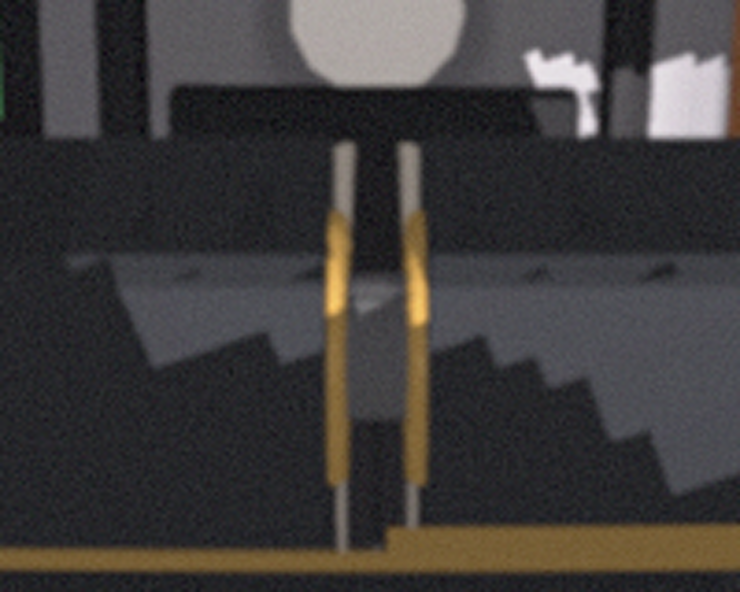

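Between the shut fingers the plate is still visible at about its old position: the front edge is at local y≈46 and the back edge is beyond −16. It has hardly moved, so I'll check from the scene camera.

```bash
python3 - <<'E'
from h import *
s=snap('scene','s2')['pixels'][130:330,190:390]; a=np.load('pics/s1.npz')['pixels'][130:330,190:390]
cv2.imwrite('pics/j3.png',cv2.resize(np.hstack([a,s]),(800,400),interpolation=cv2.INTER_CUBIC))
print(arm.sense()['clock'],np.round(arm.sense()['force'],1))
E
```

```text
5.4 [0.8 0.6 1. ]
```

View pics/j3.png

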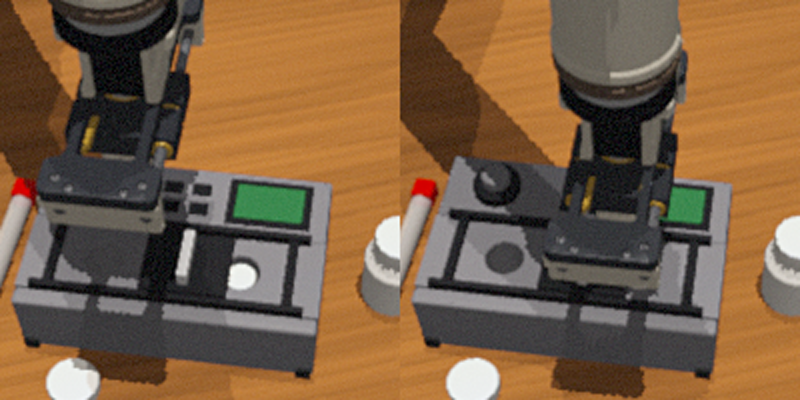

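```bash
python3 - <<'E'
from h import *
R=np.array([[.936,.352],[-.352,.936]]);o=np.array([560.3,-22.6])
for f,tcp,pts in(('s1',[578.2,-47.5,132.6],[(45,190),(50,218),(60,218),(100,218),(100,225),(140,225),(160,228),(160,200)]),('s2',[599.1,9,79],[(148,250),(150,275),(160,275),(200,275),(200,281),(240,281),(255,285),(255,255),(130,285),(145,290),(165,290),(200,292),(230,292),(265,290)])):
  s=np.load(f'pics/{f}.npz'); T=np.linalg.inv(s['world_from_camera'])
  K=np.array([[s['fx'],0,s['cx']],[0,s['fy'],s['cy']],[0,0,1.]])
  uv=cv2.projectPoints(np.array([tcp],float),cv2.Rodrigues(T[:3,:3])[0],T[:3,3],K,s['dist'])[0][0,0]
  print(f,'tcp at crop',(uv-[190,130])*2)
  for x,y in pts:
    w=dep(s,x/2+190,y/2+130); print((x,y),(R.T@(w[:2]-o)).round(),w[2].round(),s['pixels'][y//2+130,x//2+190])
E
```

```text
s1 tcp at crop [142.48889135 212.16525244]
(45, 190) [121. -45.] 277.0 [74 66 66]
(50, 218) [112. -51.] 236.0 [83 91 99]
(60, 218) [111. -45.] 236.0 [ 90  97 103]
(100, 218) [114. -18.] 244.0 [ 92  96 104]
(100, 225) [113. -19.] 235.0 [ 86  98 104]
(140, 225) [112.   7.] 238.0 [ 89  96 105]
(160, 228) [112.  19.] 237.0 [101 113 117]
(160, 200) [106.  20.] 258.0 [84 88 92]
s2 tcp at crop [224.14308153 260.05353108]
(148, 250) [119.  12.] 222.0 [61 56 56]
(150, 275) [111.   8.] 181.0 [ 90  96 102]
(160, 275) [112.  15.] 183.0 [ 91 100 108]
(200, 275) [113.  42.] 190.0 [ 85  99 102]
(200, 281) [112.  42.] 182.0 [ 88 101 105]
(240, 281) [112.  68.] 186.0 [83 92 97]
(255, 285) [113.  78.] 184.0 [ 89  99 102]
(255, 255) [115.  79.] 222.0 [69 62 60]
(130, 285) [ 48. -29.] 65.0 [132 128 130]
(145, 290) [ 57. -14.] 75.0 [17 23 24]
(165, 290) [51. -0.] 67.0 [33 32 31]
(200, 292) [52. 28.] 71.0 [34 29 32]
(230, 292) [45. 50.] 65.0 [101 101 102]
(265, 290) [41. 77.] 66.0 [135 132 135]
```

The scene camera's depth puts the gripper body's underside about 103 mm above the reported TCP, where about 66 mm is stated. The wrist view puts the lowest visible finger point 38 mm above it. So the real tips seem to be roughly 38 mm higher than reported, and they passed over the rib without touching it (zero force). I'll go back and test this with a small careful descent.

Call:
play_rows(series=[{"xyz": [-0.088,-0.235,0],"angular": [0,0,0],"gripper": 0},{"xyz": [-0.088,-0.235,0],"angular": [0,0,0],"gripper": 0},{"xyz": [-0.088,-0.235,0],"angular": [0,0,0],"gripper": 0},{"xyz": [-0.088,-0.235,0],"angular": [0,0,0],"gripper": 0},{"xyz": [0,0,0],"angular": [0,0,0],"gripper": 0},{"xyz": [0,0,-0.06],"angular": [0,0,0],"gripper": 0},{"xyz": [0,0,-0.06],"angular": [0,0,0],"gripper": 0},{"xyz": [0,0,-0.06],"angular": [0,0,0],"gripper": 0}])

```text
clock: 6.4
ee_pos: [578.0, -46.8, 67.8]
tcp_rot: [-2.582, -1.789, -0.0]
force: [0.1, -0.4, 0.5]
finger_gap: 0.4
finger_force: 0.0
```

```bash
python3 - <<'E'
from h import *
s=snap('wrist','w3'); z=arm.sense(); print(np.round(z['ee_pos'],1),np.round(z['force'],1))
R=np.array([[.936,.352],[-.352,.936]]);o=np.array([560.3,-22.6])
print((R.T@(z['ee_pos'][:2]-o)))
for u in (280,316,322):
  for v in range(170,300,8):
    w=dep(s,u,v); print(v,(R.T@(w[:2]-o)).round(),w[2].round(),end=' | ')
  print()
E
```

```text
[577.6 -46.9  67.4] [ 0.2 -0.7  0.1]
[ 24.728546   -16.70391269]
170 [ 8. 36.] 73.0 | 178 [ 8. 32.] 72.0 | 186 [ 8. 28.] 72.0 | 194 [ 7. 25.] 72.0 | 202 [ 7. 21.] 72.0 | 210 [ 7. 18.] 73.0 | 218 [ 9. 16.] 85.0 | 226 [ 9. 13.] 86.0 | 234 [ 9. 10.] 86.0 | 242 [7. 2.] 72.0 | 250 [ 7. -1.] 72.0 | 258 [ 7. -5.] 72.0 | 266 [  7. -10.] 71.0 | 274 [  7. -13.] 72.0 | 282 [17. 20.] 176.0 | 290 [18. 20.] 182.0 | 298 [18. 20.] 186.0 | 
170 [24. 35.] 72.0 | 178 [24. 32.] 72.0 | 186 [24. 28.] 73.0 | 194 [24. 25.] 71.0 | 202 [24. 21.] 73.0 | 210 [24. 17.] 72.0 | 218 [24. 16.] 86.0 | 226 [24. 13.] 86.0 | 234 [24. 10.] 86.0 | 242 [24.  2.] 71.0 | 250 [24. -2.] 72.0 | 258 [24. -5.] 73.0 | 266 [24. -9.] 72.0 | 274 [ 24. -13.] 72.0 | 282 [ 24. -17.] 73.0 | 290 [24. -6.] 111.0 | 298 [24. -7.] 119.0 | 
170 [26. 36.] 73.0 | 178 [26. 32.] 73.0 | 186 [26. 28.] 73.0 | 194 [26. 25.] 72.0 | 202 [26. 21.] 73.0 | 210 [26. 18.] 73.0 | 218 [26. 16.] 86.0 | 226 [26. 13.] 86.0 | 234 [26. 10.] 87.0 | 242 [26.  3.] 73.0 | 250 [26. -1.] 72.0 | 258 [26. -5.] 72.0 | 266 [26. -9.] 73.0 | 274 [ 26. -13.] 73.0 | 282 [ 26. -17.] 73.0 | 290 [ 26. -21.] 73.0 | 298 [ 27. -28.] 66.0 |
```

Confirmed: nothing touched, even with the reported z below the plate top. The tips are about 38 mm above the reported TCP, so I'll descend further.

Call:
play_rows(series=[{"xyz": [0,0,-0.14],"angular": [0,0,0],"gripper": 0},{"xyz": [0,0,-0.14],"angular": [0,0,0],"gripper": 0},{"xyz": [0,0,-0.1],"angular": [0,0,0],"gripper": 0},{"xyz": [0,0,-0.04],"angular": [0,0,0],"gripper": 0},{"xyz": [0,0,0],"angular": [0,0,0],"gripper": 0},{"xyz": [0,0,0],"angular": [0,0,0],"gripper": 0},{"xyz": [0,0,0],"angular": [0,0,0],"gripper": 0},{"xyz": [0,0,0],"angular": [0,0,0],"gripper": 0}])

```text
clock: 7.45
ee_pos: [578.1, -47.7, 43.2]
tcp_rot: [2.583, 1.788, 0.0]
force: [0.1, 0.3, -0.9]
finger_gap: 0.8
finger_force: 0.0
```

```bash
python3 - <<'E'
from h import *
s=snap('wrist','w4'); z=arm.sense(); print(np.round(z['ee_pos'],1),np.round(z['force'],1))
R=np.array([[.936,.352],[-.352,.936]]);o=np.array([560.3,-22.6])
for u in (300,312,316,322):
  for v in range(240,306,5):
    w=dep(s,u,v); print(v,(R.T@(w[:2]-o)).round(),w[2].round(),end=' | ')
  print()
cv2.imwrite('pics/c4.png',cv2.resize(s['pixels'][190:390,190:450],(780,600),interpolation=cv2.INTER_CUBIC))
E
```

```text
[578.  -47.6  43.2] [-0.6  0.6  0.6]
240 [19. 12.] 87.0 | 245 [19. 10.] 86.0 | 250 [18.  5.] 73.0 | 255 [18.  3.] 73.0 | 260 [18.  0.] 71.0 | 265 [18. -2.] 72.0 | 270 [18. -4.] 73.0 | 275 [18. -6.] 72.0 | 280 [22. 20.] 152.0 | 285 [22. 20.] 154.0 | 290 [22. 19.] 156.0 | 295 [22. 20.] 160.0 | 300 [22. 19.] 162.0 | 305 [23. 19.] 164.0 | 
240 [23. 12.] 87.0 | 245 [23. 11.] 87.0 | 250 [23.  5.] 72.0 | 255 [23.  3.] 72.0 | 260 [23.  1.] 74.0 | 265 [23. -2.] 73.0 | 270 [23. -4.] 73.0 | 275 [23. -6.] 72.0 | 280 [23. -6.] 79.0 | 285 [23. -6.] 84.0 | 290 [23. -6.] 90.0 | 295 [23. -5.] 96.0 | 300 [25. 18.] 157.0 | 305 [25. 17.] 158.0 | 
240 [25. 12.] 86.0 | 245 [25. 11.] 87.0 | 250 [24.  5.] 72.0 | 255 [24.  3.] 73.0 | 260 [24.  0.] 72.0 | 265 [24. -2.] 73.0 | 270 [24. -4.] 71.0 | 275 [24. -6.] 74.0 | 280 [24. -8.] 72.0 | 285 [24. -7.] 81.0 | 290 [25. -7.] 87.0 | 295 [25. -7.] 91.0 | 300 [25. -7.] 97.0 | 305 [25. -7.] 101.0 | 
240 [27. 12.] 86.0 | 245 [27. 11.] 87.0 | 250 [27.  5.] 72.0 | 255 [27.  2.] 72.0 | 260 [27.  0.] 72.0 | 265 [27. -2.] 72.0 | 270 [27. -4.] 72.0 | 275 [27. -6.] 72.0 | 280 [27. -8.] 73.0 | 285 [ 27. -10.] 72.0 | 290 [ 27. -13.] 72.0 | 295 [ 27. -14.] 73.0 | 300 [ 27. -17.] 72.0 | 305 [ 27. -19.] 72.0 |
```

View pics/c4.png

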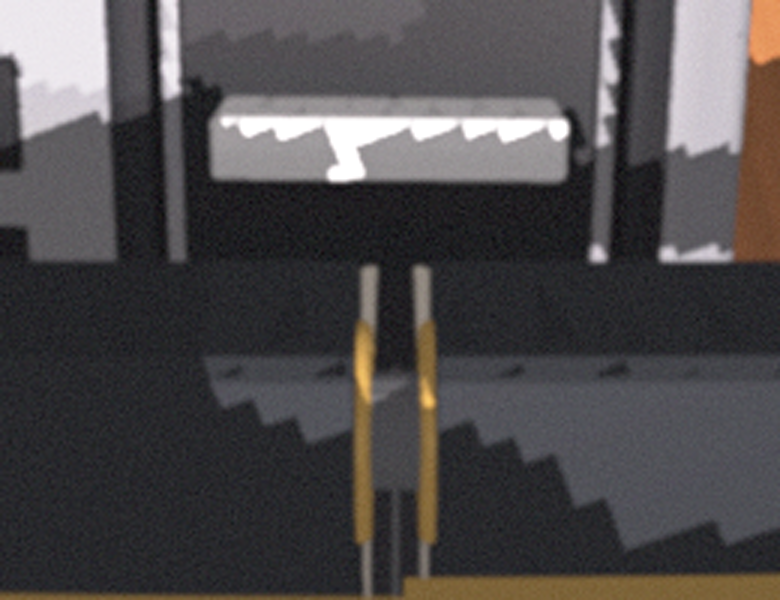

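The picture shows the rib (210–570, row 150) ahead of the finger tips (360–430, row 265). Tip height is about 79 mm, below the rib top of 86 and above the plate at 72. Now I'll push.

Call:
play_rows(series=[{"xyz": [0,0,-0.025],"angular": [0,0,0],"gripper": 0},{"xyz": [0.035,0.0935,0],"angular": [0,0,0],"gripper": 0},{"xyz": [0.035,0.0935,0],"angular": [0,0,0],"gripper": 0},{"xyz": [0.035,0.0935,0],"angular": [0,0,0],"gripper": 0},{"xyz": [0.035,0.0935,0],"angular": [0,0,0],"gripper": 0},{"xyz": [0.035,0.0935,0],"angular": [0,0,0],"gripper": 0},{"xyz": [0.035,0.0935,0],"angular": [0,0,0],"gripper": 0},{"xyz": [0.035,0.0935,0],"angular": [0,0,0],"gripper": 0}])

```text
clock: 8.5
ee_pos: [592.9, -8.1, 41.5]
tcp_rot: [2.583, 1.788, 0.0]
force: [0.1, -1.6, 0.5]
finger_gap: 0.6
finger_force: 0.8
```

```bash
cat > e.py <<'E'
from h import *
import sys
s=snap('wrist',sys.argv[1]); z=arm.sense(); print(np.round(z['ee_pos'],1),np.round(z['force'],1))
R=np.array([[.936,.352],[-.352,.936]]);o=np.array([560.3,-22.6])
print('tcp local',R.T@(z['ee_pos'][:2]-o))
for u in (280,322,):
  for v in range(100,290,6):
    w=dep(s,u,v); print(v,(R.T@(w[:2]-o))[1].round(),w[2].round(),end=' | ')
  print()
E
python3 e.py w5
```

```text
[593.2  -6.9  41.7] [ 1.2 -1.3 -0.3]
tcp local [25.3022077  26.30038701]
100 105.0 66.0 | 106 103.0 67.0 | 112 101.0 66.0 | 118 98.0 73.0 | 124 96.0 74.0 | 130 94.0 73.0 | 136 92.0 73.0 | 142 90.0 66.0 | 148 87.0 66.0 | 154 85.0 66.0 | 160 83.0 68.0 | 166 80.0 68.0 | 172 78.0 67.0 | 178 76.0 69.0 | 184 74.0 72.0 | 190 72.0 73.0 | 196 69.0 72.0 | 202 67.0 72.0 | 208 64.0 72.0 | 214 62.0 72.0 | 220 60.0 74.0 | 226 57.0 73.0 | 232 55.0 72.0 | 238 52.0 72.0 | 244 50.0 73.0 | 250 47.0 72.0 | 256 45.0 72.0 | 262 45.0 79.0 | 268 44.0 85.0 | 274 42.0 87.0 | 280 62.0 148.0 | 286 62.0 152.0 | 
100 105.0 66.0 | 106 103.0 67.0 | 112 101.0 66.0 | 118 98.0 72.0 | 124 96.0 74.0 | 130 94.0 73.0 | 136 92.0 72.0 | 142 90.0 67.0 | 148 87.0 67.0 | 154 85.0 65.0 | 160 83.0 67.0 | 166 80.0 66.0 | 172 78.0 66.0 | 178 75.0 66.0 | 184 74.0 72.0 | 190 72.0 73.0 | 196 69.0 73.0 | 202 67.0 72.0 | 208 64.0 72.0 | 214 62.0 72.0 | 220 60.0 72.0 | 226 57.0 73.0 | 232 55.0 71.0 | 238 53.0 74.0 | 244 50.0 73.0 | 250 47.0 73.0 | 256 45.0 71.0 | 262 45.0 79.0 | 268 44.0 85.0 | 274 42.0 87.0 | 280 40.0 86.0 | 286 37.0 86.0 |
```

The shield is moving: its front edge is at ~75 and the stop face is at 90.5.

Call:
play_rows(series=[{"xyz": [0.015,0.04,0],"angular": [0,0,0],"gripper": 0},{"xyz": [0.015,0.04,0],"angular": [0,0,0],"gripper": 0},{"xyz": [0.015,0.04,0],"angular": [0,0,0],"gripper": 0},{"xyz": [0.015,0.04,0],"angular": [0,0,0],"gripper": 0},{"xyz": [0.015,0.04,0],"angular": [0,0,0],"gripper": 0},{"xyz": [0.008,0.02,0],"angular": [0,0,0],"gripper": 0},{"xyz": [0.008,0.02,0],"angular": [0,0,0],"gripper": 0},{"xyz": [0.008,0.02,0],"angular": [0,0,0],"gripper": 0}])

```text
clock: 9.55
ee_pos: [598.0, 5.8, 41.5]
tcp_rot: [2.583, 1.787, -0.004]
force: [-2.7, -5.3, 3.9]
finger_gap: 0.4
finger_force: 3.4
```

```bash
python3 e.py w6
```

```text
[598.    5.7  41.5] [-2.4 -5.   3.3]
tcp local [25.31380717 39.78169291]
100 120.0 66.0 | 106 118.0 67.0 | 112 116.0 67.0 | 118 113.0 66.0 | 124 111.0 66.0 | 130 109.0 66.0 | 136 107.0 234.0 | 142 104.0 66.0 | 148 102.0 67.0 | 154 100.0 67.0 | 160 98.0 72.0 | 166 96.0 73.0 | 172 93.0 74.0 | 178 91.0 72.0 | 184 89.0 73.0 | 190 86.0 73.0 | 196 84.0 73.0 | 202 82.0 73.0 | 208 79.0 73.0 | 214 77.0 73.0 | 220 74.0 72.0 | 226 72.0 72.0 | 232 70.0 72.0 | 238 67.0 73.0 | 244 65.0 73.0 | 250 62.0 73.0 | 256 60.0 72.0 | 262 59.0 79.0 | 268 59.0 85.0 | 274 57.0 86.0 | 280 77.0 148.0 | 286 77.0 153.0 | 
100 120.0 65.0 | 106 118.0 66.0 | 112 116.0 67.0 | 118 113.0 67.0 | 124 111.0 65.0 | 130 109.0 66.0 | 136 107.0 67.0 | 142 104.0 67.0 | 148 102.0 67.0 | 154 100.0 67.0 | 160 98.0 73.0 | 166 96.0 73.0 | 172 93.0 73.0 | 178 91.0 73.0 | 184 88.0 71.0 | 190 86.0 73.0 | 196 84.0 73.0 | 202 82.0 73.0 | 208 79.0 72.0 | 214 77.0 73.0 | 220 74.0 72.0 | 226 72.0 72.0 | 232 70.0 72.0 | 238 67.0 72.0 | 244 65.0 72.0 | 250 62.0 71.0 | 256 60.0 72.0 | 262 60.0 80.0 | 268 59.0 85.0 | 274 57.0 87.0 | 280 54.0 86.0 | 286 52.0 86.0 |
```

The rib centre is at 55 mm, the plate is flush with the end bar, and contact force is ~6 N, so the shield is at the stop. I'll nudge once more, then back off and lift.

Call:
play_rows(series=[{"xyz": [0.008,0.022,0],"angular": [0,0,0],"gripper": 0},{"xyz": [0.008,0.022,0],"angular": [0,0,0],"gripper": 0},{"xyz": [0,0,0],"angular": [0,0,0],"gripper": 0},{"xyz": [-0.06,-0.16,0],"angular": [0,0,0],"gripper": 0},{"xyz": [-0.03,-0.08,0],"angular": [0,0,0],"gripper": 0},{"xyz": [0,0,0.25],"angular": [0,0,0],"gripper": 0},{"xyz": [0,0,0.25],"angular": [0,0,0],"gripper": 0},{"xyz": [0,0,0],"angular": [0,0,0],"gripper": 0}])

```text
clock: 10.6
ee_pos: [596.0, -3.7, 73.8]
tcp_rot: [2.581, 1.788, 0.006]
force: [-0.1, 0.3, 0.0]
finger_gap: 0.3
finger_force: 0.0
```

```bash
python3 e.py w7
```

```text
[595.2  -4.   72.8] [-0.4 -0.4 -0.7]
tcp local [26.10290299 29.73999039]
100 113.0 66.0 | 106 110.0 67.0 | 112 108.0 65.0 | 118 105.0 66.0 | 124 102.0 66.0 | 130 100.0 66.0 | 136 97.0 73.0 | 142 94.0 73.0 | 148 92.0 73.0 | 154 89.0 72.0 | 160 86.0 72.0 | 166 84.0 73.0 | 172 81.0 72.0 | 178 78.0 72.0 | 184 75.0 73.0 | 190 72.0 72.0 | 196 70.0 73.0 | 202 67.0 72.0 | 208 64.0 72.0 | 214 61.0 71.0 | 220 59.0 78.0 | 226 59.0 87.0 | 232 56.0 86.0 | 238 53.0 85.0 | 244 47.0 72.0 | 250 43.0 71.0 | 256 41.0 72.0 | 262 38.0 72.0 | 268 35.0 72.0 | 274 32.0 73.0 | 280 67.0 181.0 | 286 67.0 186.0 | 
100 113.0 67.0 | 106 111.0 66.0 | 112 108.0 65.0 | 118 105.0 66.0 | 124 102.0 66.0 | 130 100.0 65.0 | 136 97.0 74.0 | 142 94.0 73.0 | 148 92.0 73.0 | 154 89.0 72.0 | 160 86.0 72.0 | 166 84.0 72.0 | 172 81.0 72.0 | 178 78.0 72.0 | 184 75.0 72.0 | 190 72.0 71.0 | 196 70.0 72.0 | 202 67.0 72.0 | 208 64.0 73.0 | 214 62.0 74.0 | 220 59.0 76.0 | 226 58.0 86.0 | 232 55.0 85.0 | 238 53.0 87.0 | 244 47.0 73.0 | 250 44.0 72.0 | 256 41.0 73.0 | 262 37.0 71.0 | 268 34.0 72.0 | 274 32.0 73.0 | 280 28.0 71.0 | 286 25.0 73.0 |
```

Call:
play_rows(series=[{"xyz": [-0.338,-0.245,0],"angular": [0,0,0],"gripper": 0},{"xyz": [-0.338,-0.245,0],"angular": [0,0,0],"gripper": 0},{"xyz": [-0.338,-0.245,0],"angular": [0,0,0],"gripper": 0},{"xyz": [-0.338,-0.245,0],"angular": [0,0,0],"gripper": 0},{"xyz": [-0.338,-0.245,0],"angular": [0,0,0],"gripper": 0},{"xyz": [0,0,0],"angular": [0,0,0],"gripper": 0},{"xyz": [0,0,-0.15],"angular": [0,0,0],"gripper": 0},{"xyz": [0,0,0],"angular": [0,0,0],"gripper": 0}])

```text
clock: 11.65
ee_pos: [492.9, -76.9, 61.8]
tcp_rot: [-2.581, -1.789, -0.0]
force: [0.4, 0.4, -0.0]
finger_gap: 0.4
finger_force: 0.0
```

```bash
python3 - <<'E'
from h import *
z=arm.sense(); print(np.round(z['ee_pos'],1),np.round(z['force'],1))
R=np.array([[.936,.352],[-.352,.936]]);o=np.array([560.3,-22.6]);print(R.T@(z['ee_pos'][:2]-o))
E
```

```text
[492.9 -76.9  61.8] [ 0.4  0.4 -0. ]
[-43.9199175  -74.57173812]
```

Call:
play_rows(series=[{"xyz": [0,0,-0.1],"angular": [0,0,0],"gripper": 0},{"xyz": [0,0,-0.1],"angular": [0,0,0],"gripper": 0},{"xyz": [0,0,-0.017],"angular": [0,0,0],"gripper": 0},{"xyz": [0,0,-0.017],"angular": [0,0,0],"gripper": 0},{"xyz": [0,0,-0.017],"angular": [0,0,0],"gripper": 0},{"xyz": [0,0,-0.017],"angular": [0,0,0],"gripper": 0},{"xyz": [0,0,0],"angular": [0,0,0],"gripper": 0},{"xyz": [0,0,0],"angular": [0,0,0],"gripper": 0}])

```text
clock: 12.65
ee_pos: [493.3, -77.5, 47.8]
tcp_rot: [2.582, 1.788, 0.001]
force: [-2.5, 3.1, 14.9]
finger_gap: 0.6
finger_force: 7.5
```

15 N, well above the 4 N spring, so the key is bottomed. I'll check by releasing in steps.

Call:
play_rows(series=[{"xyz": [0,0,0.017],"angular": [0,0,0],"gripper": 0},{"xyz": [0,0,0.017],"angular": [0,0,0],"gripper": 0},{"xyz": [0,0,0.017],"angular": [0,0,0],"gripper": 0},{"xyz": [0,0,0.017],"angular": [0,0,0],"gripper": 0},{"xyz": [0,0,0],"angular": [0,0,0],"gripper": 0},{"xyz": [0,0,0],"angular": [0,0,0],"gripper": 0},{"xyz": [0,0,0],"angular": [0,0,0],"gripper": 0},{"xyz": [0,0,0],"angular": [0,0,0],"gripper": 0}])

```text
clock: 13.65
ee_pos: [492.8, -78.2, 50.5]
tcp_rot: [2.583, 1.788, 0.0]
force: [1.4, 0.3, 1.7]
finger_gap: 0.4
finger_force: 1.3
```

Still in spring contact 2.7 mm higher, so the key had bottomed. I'll lift clear.

Call:
play_rows(series=[{"xyz": [0,0,0.1],"angular": [0,0,0],"gripper": 0},{"xyz": [0,0,0.4],"angular": [0,0,0],"gripper": 0},{"xyz": [0,0,0.5],"angular": [0,0,0],"gripper": 0},{"xyz": [0,0,0.5],"angular": [0,0,0],"gripper": 0},{"xyz": [-0.2,-0.6,0.2],"angular": [0,0,0],"gripper": 0},{"xyz": [-0.2,-0.6,0],"angular": [0,0,0],"gripper": 0},{"xyz": [-0.2,-0.6,0],"angular": [0,0,0],"gripper": 0},{"xyz": [-0.2,-0.6,0],"angular": [0,0,0],"gripper": 0}])

```text
clock: 14.65
ee_pos: [443.0, -223.1, 152.4]
tcp_rot: [-2.582, -1.787, 0.002]
force: [0.4, -0.3, 0.2]
finger_gap: 0.3
finger_force: 0.0
```

```bash
python3 - <<'E'
from h import *
s=snap('scene','s9')['pixels'];t=snap('top','t9')['pixels']
cv2.imwrite('pics/f.png',np.hstack([cv2.resize(s[180:340,170:410],(400,267)),cv2.resize(t[170:350,220:490],(400,267))]))
E
```

```text
(no output)
```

View pics/f.png

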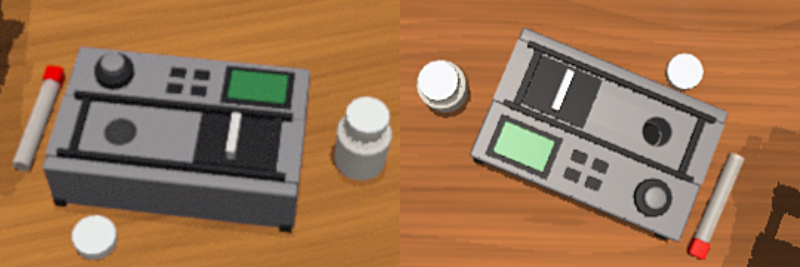

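The shield (rib at (233,135) left, (563,90) right) stands against the +y stop, covering the cell. The key is up, and the jar, cap and tube are where they were.

```bash
python3 -c "
from rig import arm
print(arm.close_job())"
```

```text
the job is handed in; nothing more can be done
None
```

I slid the shield to the stop over the capped cell, then pressed the read key right down and let it come up; the final pictures show the jar, cap and tube where they were, and the job is handed in.

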